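# Load the plate imager over its lips

### The arm

A 6-joint arm with a two-finger parallel gripper is mounted at the origin on a cart in front of the work surface, level with it; the furniture and walls round the work are solid. World frame = base frame: x ahead of the robot, y to its left, z up, the work surface at z = 0. Lengths are in m, angles in rad, forces in N, time in s.
With the tool pointing down it reaches from about 0.25 to 0.725 m from the base axis. Payload 4 kg.
Tool frame: the origin (TCP) lies on the centre line of the jaws, within the pads' length; the fingertips stand 14 mm ahead of it and the grasp point (between the pads) lies 5 mm behind it; z points along the fingers, x is the direction in which the jaws open and shut, and the axes are right-handed (so a half turn about z gives the same grasp; the last joint's range is limited). The gripper opens to 85 mm and grips with 20 to 120 N. Pads are 22 mm wide; open, the fingers measure 114 mm over their backs; the gripper's body (76 mm by 85 mm) begins 54 mm behind the grasp point. The pads swing forward as they close: fully open they stand 13 mm farther back than shut.
Start: joints at [1.31, 0.241, 0.005, 1.335, 0, 1.571], TCP at [0.129, 0.483, 0.245] pointing down, gripper open.
Joint ranges: [-2.72, 2.72], [-1.05, 1.87], [-1.09, 1.28], [-1.99, 2.15], [-1.42, 1.44], [-3.14, 3.14]. Speed limits (rad/s): [2.79, 2.79, 3.14, 3.14, 3.14, 3.14].

### API

Orientations are given as a unit quaternion [x, y, z, w].
In Python, from workcell import bot gives the robot as it stands.
- The arm moves only by the tool play_rows, never from a script. Its argument "motion" is a list of rows, each an object with "fingers": the closure, from -1 (fully open) to 1 (shut), so that 0 is half open; "translation": the shift along the tool's x, y, z in cm, a list of three; "roll": the turn about the tool's z in degrees. A call has 1 to 20 rows; each row is the pose to reach, as a shift and turn from the pose commanded when the call began, along the tool's axes at that moment; what a row does not reach only later rows make up. A row lasts 1/12 s, in which the tool goes at most 41.7 mm and 7.16 degrees, less where a joint would pass 70% of its speed; a pose out of reach is approached as far as the arm can. A call with a gripper value outside its range is refused whole. The fingers move at their own pace and stop on an object; the grip force is fixed at half the most. Time passes only in rows, so rows that repeat a pose let the fingers close. It gives the time, the measured TCP pose, the force and the opening at its end, in the units of the state.
- bot.get_obs(): the state, without advancing time (a new reading comes with each control period).
- bot.camera(name): name is "scene" or "top"; returns a dict with "pixels" (400x640x3 uint8, red, green, blue), "intrinsics" (3x3 intrinsics, pixels), "k1" (the pictures are not rectified: a ray, as slopes to the right and down, at radius r is drawn at 1 + k1 r^2 times it, then the intrinsics apply), "world_to_cam" (4x4, takes a point from world to camera coordinates). Camera axes: x right, y down, z forward; pixel columns grow to the right and rows downward; lengths in m; the calibration is good to about 2 mm. A picture is of the moment at which its call begins. There is no depth.
- bot.job_done(): hands the job in, once; it reports no verdict.
The state is a dict: "clock": time; "joint_pos": joint angles; "joint_vel": joint speeds; "tau": joint torques, N m; "eef_pos": TCP position; "tool_rot": TCP orientation; "ft_force": force on the tool from outside, world axes, zero at the start; "ft_torque": the same for the moment, N m; "grip_width": finger opening in m.
Only numpy, scipy, OpenCV 4.12 (cv2) and the standard library are available. Lean on these libraries where they do the work, as an engineer would, in place of code of your own. Each camera call takes 0.05 s, during which the arm holds its last target. There are 200 camera calls.

### The job

Load the plate imager with the round dish and the rectangular slide carrier it lies on: first the dish into the lane with the short round-ended pocket (a circle on its deck), then the carrier into the lane with the long square-ended pocket (a rectangle on its deck). Lay each one flat on the loading deck of its lane, just in front of the raised lip, let go of it, then push it from behind over the lip until it drops and lies flat in the pocket under the overhanging head. Never tip the dish or the carrier up steeply, and leave the two bottles and the beaker standing where they are.

Things in the scene. Friction and masses are not known exactly. Their poses are not given: they have to be found in the camera images.
- dish_center (a point): centre (half-way up) of the closed clear round dish, 68 mm diameter, 14 mm high, about 40 g; it starts lying on the slide carrier
- carrier_center (a point): centre (half-way up) of the flat grey slide carrier that holds two glass slides: a plate 90 mm long (its x axis), 64 mm wide (its y axis), 14 mm high, about 120 g, solid for gripping; it starts on the worktop with the dish on top and may be loaded either way round
- nest_round: fixed aluminium lane for the round dish, 104 mm wide. Origin on the worktop, on the centre line, under the far edge of the lip; x = pushing direction, z up. In its frame (mm): flat deck x -135 to -16, top z 16; steel lip ramps up from x -16 to a crest at x -4 to 0, top z 19; pocket beyond it from x 0 to 74, floor z 14, 74 wide, far corners cut off, closed by a stop
- nest_round_deck (a point): point on the dish lane's deck, 70 mm before the lip's far edge; a circle is drawn on this deck. In both lanes the low side guides stand 4 mm above the deck (tops 20 mm above the worktop): straight beside the pocket and for 30 mm before the lip, then flaring to 94 mm apart at x = -115 mm; an opened gripper must stay above them
- nest_round_pocket (a point): middle of the floor of the dish lane's pocket (37 mm beyond the lip's far edge): the dish's underside centre belongs here
- nest_rect: fixed aluminium lane for the slide carrier beside the other one (which of them is nearer the robot varies); same frame, deck, lip and heights as nest_round, but its pocket is square-cornered, runs from x = 0 to 96 mm, and pocket and straight guides are 70 mm wide. The carrier lies in it with its length along x, either way round
- nest_rect_deck (a point): point on the carrier lane's deck, on the centre line, 70 mm before the lip's far edge; a rectangle is drawn on this deck
- nest_rect_pocket (a point): middle of the floor of the carrier lane's pocket (48 mm beyond the lip's far edge): the carrier's underside centre belongs here
- imager: fixed white imager over both lanes. Origin on the worktop midway between the lane origins (58 mm to each), same axes; x points roughly to the robot's right. Its head overhangs the pockets: a box 250 mm wide, x 0 (above the lips' far edge) to 170 mm, underside 100, top 220 mm above the worktop: an upright hand cannot reach the lip and must lean back 25 to 45 degrees. Rear column from x = 115 mm
- bottle_far_center (a point): middle (70 mm up) of a bottle with a screw cap, 72 mm diameter, 139 mm high, standing off the carrier's +x end; not to be disturbed
- bottle_near_center (a point): middle (70 mm up) of a like bottle, 72 mm diameter, 139 mm high, standing off the carrier's -x end; not to be disturbed. (A box-like water bath about 0.22 m high also stands left of the bottles, beyond y = 0.47 m.)
- beaker_center (a point): middle (40 mm up) of a glass beaker, 74 mm diameter, 80 mm high, standing beside the imager's head on the side away from the robot; not to be disturbed
Mind the look-alikes: they are no part of the job. What is shaped like the part that bears dish_center but blue or red is not meant. Leave any red look-alike of the part that bears carrier_center alone.

How it is judged:
On the way, in this order (a step that is already met when the one before it is completed fails the run):
1. the dish lies flat on the loading deck of its lane, let go (x of dish_center in the frame of nest_round between -0.11 and -0.03 m and y of dish_center in the frame of nest_round between -0.02 and 0.02 m and z of dish_center in the frame of nest_round between 0.02 and 0.026 m and angle between dish_center's own z axis and vertical below 0.1 rad and contact force between the fingers and dish below 0.05 N), for 0.1 s.
2. the dish lies flat in the round-ended pocket, let go (x of dish_center in the frame of nest_round between 0.031 and 0.043 m and y of dish_center in the frame of nest_round between -0.006 and 0.006 m and z of dish_center in the frame of nest_round between 0.018 and 0.023 m and angle between dish_center's own z axis and vertical below 0.04 rad and contact force between the fingers and dish below 0.05 N), for 0.1 s.
3. the carrier lies flat on the loading deck of its lane, let go (x of carrier_center in the frame of nest_rect between -0.11 and -0.03 m and y of carrier_center in the frame of nest_rect between -0.02 and 0.02 m and z of carrier_center in the frame of nest_rect between 0.02 and 0.026 m and angle between carrier_center's own z axis and vertical below 0.1 rad and contact force between the fingers and carrier below 0.05 N), for 0.1 s.
At the end, for the whole second after the job is handed in: Dish flat on the round-ended pocket's floor (centre 31 to 43 mm past the lip's far edge), carrier flat on the square-ended pocket's floor (43 to 53 mm past it); each within 6 mm of its lane's centre line, tilted under 0.04 rad, under 2 mm above its seated height, clear of the fingers (all of step 2 and x of carrier_center in the frame of nest_rect between 0.043 and 0.053 m and y of carrier_center in the frame of nest_rect between -0.006 and 0.006 m and z of carrier_center in the frame of nest_rect between 0.018 and 0.023 m and angle between carrier_center's own z axis and vertical below 0.04 rad and contact force between the fingers and carrier below 0.05 N); the robot touches nothing.
It fails at once if the dish or the carrier is tipped more than 35 degrees (angle between any of dish_center, carrier_center's own z axis and vertical above 0.61 rad).
It fails at once if a bottle or the beaker is moved more than 25 mm (distance of any of bottle_far_center, bottle_near_center, beaker_center from where it was at the start of the episode above 0.025 m).
It also fails if it takes over 72 s, if anything falls off the work surface, if the arm or the gripper's body presses on something with over 40 N, if the wrist force passes 120 N, or if a joint passes its speed limit or range.

## Working session

There is one attempt and no reset: what is moved stays moved. The work goes in short steps, Python scripts to look and compute and a tool call to move; the robot and the scene stay as the last step left them, time stands still between calls to the robot, and variables do not carry over. Pictures are saved under pics/ and viewed, about 8 in all and at most 12, crops included, and the job is handed in when it is done.

Besides the shell and the picture viewer there is one more tool, called after "Emit:" in YAML: its name, and indented under it one key for each argument. play_rows: Moves the arm, as the interface text tells. Its arguments: {"type":"object","properties":{"motion":{"type":"array","items":{"type":"object","properties":{"fingers":{"type":"number"},"translation":{"type":"array","items":{"type":"number"}},"roll":{"type":"number"}}}}},"required":["motion"]}

```bash
ls; mkdir -p pics; python3 - <<'E'
from workcell import bot
import cv2,numpy as np
print(bot.get_obs())
for n in("scene","top"):
    c=bot.camera(n); cv2.imwrite(f"pics/{n}0.png",c["pixels"][...,::-1]); np.savez(f"{n}0.npz",**c)
    print(n,c["intrinsics"],c["k1"],c["world_to_cam"])
E
```

```text
pics
{'clock': 0.0, 'joint_pos': array([ 1.30996493e+00,  2.41409553e-01,  3.70715879e-03,  1.33521050e+00,
       -4.96776661e-05,  1.57077771e+00]), 'joint_vel': array([ 0.00172212, -0.00070302, -0.00023537,  0.000852  , -0.00039172,
        0.00161668]), 'tau': array([-9.76553274e-04, -3.72316039e+01,  2.52408582e+01,  1.68519525e-02,
       -1.57687555e-05,  8.42761295e-06]), 'eef_pos': array([0.12879716, 0.48248968, 0.24440814]), 'tool_rot': array([ 7.93052479e-01,  6.09152398e-01, -8.24156372e-04,  6.64339273e-04]), 'ft_force': array([-1.0389025 ,  0.74745972, -0.24172007]), 'ft_torque': array([ 0.02826308, -0.02237214, -0.02399403]), 'grip_width': 0.08545726812054386}
scene [[374.67518893   0.         313.93280968]
 [  0.         374.67518893 196.21107634]
 [  0.           0.           1.        ]] -0.0500715191079844 [[ 0.2755441   0.96128466 -0.00269426 -0.19707571]
 [ 0.5584675  -0.16235998 -0.8134822  -0.24515016]
 [-0.7824254   0.22264557 -0.58158357  1.62614807]
 [ 0.          0.          0.          1.        ]]
top [[367.32726769   0.         317.52624278]
 [  0.         367.32726769 197.28854938]
 [  0.           0.           1.        ]] -0.0033032439062827858 [[-0.00448718 -0.99986483 -0.0158172   0.05862726]
 [-0.99661183  0.00577049 -0.08204607  0.59052604]
 [ 0.08212625  0.01539546 -0.99650302  0.93502604]
 [ 0.          0.          0.          1.        ]]
```

View pics/top0.png

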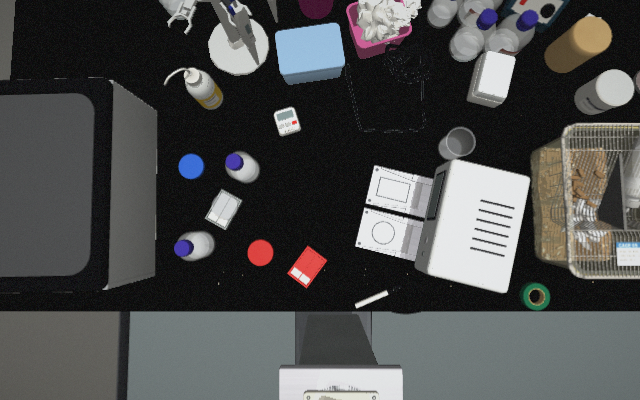

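View pics/scene0.png

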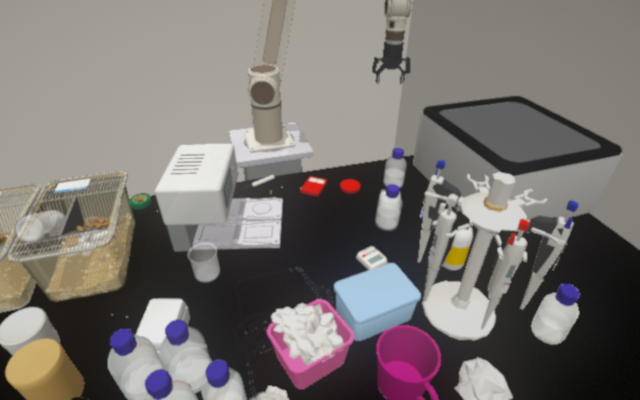

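```bash
cat > h.py <<'E'
import numpy as np,cv2
from scipy.spatial.transform import Rotation as R
def ray(c,uv):
    K=c["intrinsics"];k=float(c["k1"]);T=c["world_to_cam"]
    d=np.array([(uv[0]-K[0,2])/K[0,0],(uv[1]-K[1,2])/K[1,1]]);s=d.copy()
    for _ in range(10): s=d/(1+k*(s@s))
    o=-T[:3,:3].T@T[:3,3]; return o,T[:3,:3].T@np.r_[s,1]
def onz(c,uv,z):
    o,d=ray(c,uv); return o+d*(z-o[2])/d[2]
def proj(c,p):
    q=c["world_to_cam"]@np.r_[p,1]; s=q[:2]/q[2]; s=s*(1+float(c["k1"])*(s@s)); K=c["intrinsics"]
    return np.array([K[0,0]*s[0]+K[0,2],K[1,1]*s[1]+K[1,2]])
E
python3 - <<'E'
import cv2,numpy as np
a=cv2.imread("pics/top0.png"); 
x=cv2.resize(a[140:270,165:265],None,fx=4,fy=4,interpolation=cv2.INTER_CUBIC)
y=cv2.resize(a[155:285,350:440],None,fx=4,fy=4,interpolation=cv2.INTER_CUBIC)
cv2.imwrite("pics/crop1.png",np.hstack([x,y]))
E
```

```text
(no output)
```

View pics/crop1.png

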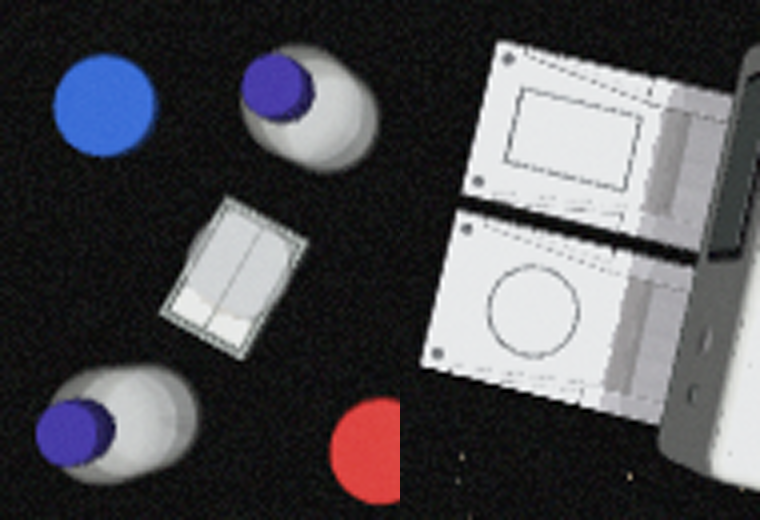

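```bash
python3 - <<'E'
from h import *
c=dict(np.load("top0.npz")); s=dict(np.load("scene0.npz"))
P=lambda x,y,ox,oy,z:onz(c,(ox+(x+.5)/4-.5,oy+(y+.5)/4-.5),z)
cc=np.array([P(x,y,165,140,.014) for x,y in[(228,196),(308,242),(243,360),(160,313)]])
print("carrier",cc.mean(0),[np.linalg.norm(cc[i]-cc[i-1]) for i in range(4)])
d=(cc[0]+cc[1]-cc[2]-cc[3]);print("axis ang",np.degrees(np.arctan2(d[1],d[0])))
print("dish", P(242,262,165,140,.028))
ci=P(133,311,350,155,.016);re=np.array([P(x-400,y,350,155,.016) for x,y in[(522,88),(641,115),(626,190),(504,163)]])
print("circ",ci,"rect",re.mean(0),[np.linalg.norm(re[i]-re[i-1]) for i in range(4)])
b=re.mean(0)-ci;print("dist",np.linalg.norm(b),"push ang from b",np.degrees(np.arctan2(b[1],b[0]))-90)
e=re[1]+re[2]-re[0]-re[3];print("push ang rect",np.degrees(np.arctan2(e[1],e[0])))
# lane outer corners on deck z
co=[P(x-400,y,350,155,.016) for x,y in[(497,42),(461,192),(459,209),(420,366)]]
print("lane corners",np.round(co,4))
f=co[0]-co[3];print("edge push ang",np.degrees(np.arctan2(f[1],f[0]))-90, np.linalg.norm(f))
# right-edge fit
p=[P(x-400,y,350,155,.016) for x,y in[(420,366),(658,423)]];e=p[1]-p[0];print("side ang",np.degrees(np.arctan2(e[1],e[0])))
# bottles: base
for n,u in(("far base",(322,130)),("near",(150,420))): print(n,P(*u,165,140,0))
for n,u in(("far cap",(277,88)),("near cap",(75,433))): print(n,P(*u,165,140,.139))
print("beaker top",onz(c,(461,140),.08),onz(c,(453,148),0))
E
```

```text
carrier [0.56202243 0.30525277 0.014     ] [np.float64(0.08901136059117724), np.float64(0.062041134849602615), np.float64(0.08830791234237542), np.float64(0.06374940549747643)]
axis ang -28.950464280420533
dish [0.57142252 0.29685301 0.028     ]
circ [ 0.49869765 -0.11438272  0.016     ] rect [ 0.61135958 -0.14291629  0.016     ] [np.float64(0.05125960219315046), np.float64(0.08002681779909936), np.float64(0.050676325641587916), np.float64(0.08162161568956385)]
dist 0.11621908376094153 push ang from b -104.21228991130546
push ang rect -103.12014789691533
lane corners [[ 0.6762 -0.094   0.016 ]
 [ 0.5767 -0.0687  0.016 ]
 [ 0.5656 -0.0672  0.016 ]
 [ 0.4634 -0.0403  0.016 ]]
edge push ang -104.14934633565673 0.21947141161855738
side ang -103.63826423944887
far base [0.66227564 0.25149759 0.        ]
near [0.46799573 0.36428271 0.        ]
far cap [0.66583978 0.2482264  0.139     ]
near cap [0.46699172 0.36146917 0.139     ]
beaker top [ 0.72674468 -0.30171842  0.08      ] [ 0.72406103 -0.30986763  0.        ]
```

```bash
cat > g.py <<'E'
import sys,numpy as np
from scipy.spatial.transform import Rotation as R
from workcell import bot
# lane geometry
PSI=np.radians(-104.0); EX=np.array([np.cos(PSI),np.sin(PSI)]); EY=np.array([-EX[1],EX[0]])
O={"round":np.array([.4818,-.1830]),"rect":np.array([.5945,-.2110])}
def lane(n,x,y=0): return O[n]+x*EX+y*EY
def to_lane(n,p): d=np.asarray(p)[:2]-O[n]; return np.array([d@EX,d@EY])
def go(xyz,ang=None):
    o=bot.get_obs();M=R.from_quat(o["tool_rot"]).as_matrix();a=np.degrees(np.arctan2(M[1,0],M[0,0]))
    print("trans cm",np.round(M.T@(np.array(xyz)-o["eef_pos"])*100,2),"roll",None if ang is None else round((a-ang+180)%360-180,1))
def st():
    o=bot.get_obs();M=R.from_quat(o["tool_rot"]).as_matrix()
    print("t",round(o["clock"],2),"p",np.round(o["eef_pos"],4),"ang",round(np.degrees(np.arctan2(M[1,0],M[0,0])),1),"F",np.round(o["ft_force"],1),"w",round(o["grip_width"],4),"j",np.round(o["joint_pos"],2))
E
python3 -c "
from g import *
go([.571,.297,.2],61)
print(lane('round',-.07),lane('rect',-.07))"
```

```text
trans cm [-6.52 47.51  4.46] roll 14.1
[ 0.49873453 -0.1150793 ] [ 0.61143453 -0.1430793 ]
```

Emit:
play_rows:
  motion:
    - {"fingers": -1,"translation": [-6.5,47.5,0],"roll": 14}
    - {"fingers": -1,"translation": [-6.5,47.5,0],"roll": 14}
    - {"fingers": -1,"translation": [-6.5,47.5,0],"roll": 14}
    - {"fingers": -1,"translation": [-6.5,47.5,0],"roll": 14}
    - {"fingers": -1,"translation": [-6.5,47.5,0],"roll": 14}
    - {"fingers": -1,"translation": [-6.5,47.5,0],"roll": 14}
    - {"fingers": -1,"translation": [-6.5,47.5,0],"roll": 14}
    - {"fingers": -1,"translation": [-6.5,47.5,0],"roll": 14}
    - {"fingers": -1,"translation": [-6.5,47.5,0],"roll": 14}
    - {"fingers": -1,"translation": [-6.5,47.5,0],"roll": 14}
    - {"fingers": -1,"translation": [-6.5,47.5,0],"roll": 14}
    - {"fingers": -1,"translation": [-6.5,47.5,0],"roll": 14}
    - {"fingers": -1,"translation": [-6.5,47.5,4.5],"roll": 14}
    - {"fingers": -1,"translation": [-6.5,47.5,6.5],"roll": 14}
    - {"fingers": -1,"translation": [-6.5,47.5,10.5],"roll": 14}
    - {"fingers": -1,"translation": [-6.5,47.5,12.5],"roll": 14}
    - {"fingers": -1,"translation": [-6.5,47.5,12.5],"roll": 14}
    - {"fingers": -1,"translation": [-6.5,47.5,12.5],"roll": 14}

```text
clock: 1.6
eef_pos: [0.57, 0.2972, 0.1186]
tool_rot: [0.861, 0.508, -0.002, -0.0]
ft_force: [0.4, -0.6, 1.2]
grip_width: 0.0856
```

```bash
cat > look.py <<'E'
import sys
from h import *
from g import *
# args: out, x,y,z center of interest, half-size px
n=sys.argv[1];p=np.array([float(v) for v in sys.argv[2:5]]);hs=int(sys.argv[5]) if len(sys.argv)>5 else 50
st();im=[]
for k in("top","scene"):
    c=bot.camera(k);np.savez(f"{n}_{k}.npz",**c);u,v=np.round(proj(c,p)).astype(int)
    x0=int(np.clip(u-hs,0,640-2*hs));y0=int(np.clip(v-hs,0,400-2*hs))
    print(k,"crop origin",x0,y0,"scale",400/(2*hs))
    im.append(cv2.resize(c["pixels"][y0:y0+2*hs,x0:x0+2*hs,::-1],(400,400),interpolation=cv2.INTER_CUBIC))
cv2.imwrite(f"pics/{n}.png",np.hstack(im))
E
python3 look.py a1 .57 .297 .05 50; python3 -c "
from g import *
go([.571,.297,.03],61)"
```

```text
t 1.6 p [0.57   0.2972 0.1186] ang 61.1 F [ 0.4 -0.6  1.2] w 0.0856 j [ 0.48  0.6   0.22  1.19 -0.    0.99]
top crop origin 173 155 scale 4.0
scene crop origin 339 141 scale 4.0
trans cm [-0.21 -0.05  9.22] roll 0.1
```

View pics/a1.png

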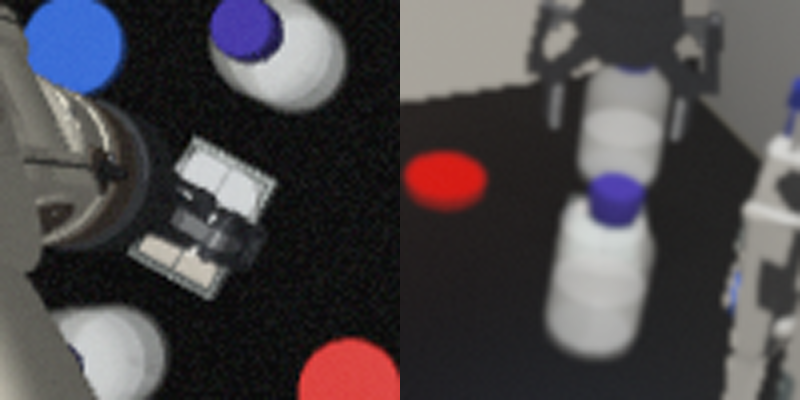

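Emit:
play_rows:
  motion:
    - {"fingers": -1,"translation": [-0.2,0,3],"roll": 0}
    - {"fingers": -1,"translation": [-0.2,0,6],"roll": 0}
    - {"fingers": -1,"translation": [-0.2,0,8],"roll": 0}
    - {"fingers": -1,"translation": [-0.2,0,9.5],"roll": 0}
    - {"fingers": -1,"translation": [-0.2,0,9.9],"roll": 0}
    - {"fingers": -1,"translation": [-0.2,0,10.2],"roll": 0}
    - {"fingers": -1,"translation": [-0.2,0,10.2],"roll": 0}

```text
clock: 2.28
eef_pos: [0.5714, 0.2968, 0.02]
tool_rot: [0.861, 0.508, 0.001, 0.0]
ft_force: [-0.3, -0.5, 0.4]
grip_width: 0.0853
```

Emit:
play_rows:
  motion:
    - {"fingers": -1,"translation": [0,0,0.3],"roll": 0}
    - {"fingers": -1,"translation": [0,0,0.5],"roll": 0}
    - {"fingers": -1,"translation": [0,0,0.7],"roll": 0}
    - {"fingers": -1,"translation": [0,0,0.7],"roll": 0}

```text
clock: 2.62
eef_pos: [0.5702, 0.2961, 0.0115]
tool_rot: [0.861, 0.508, 0.0, 0.0]
ft_force: [0.4, -0.4, -0.1]
grip_width: 0.0853
```

Emit:
play_rows:
  motion:
    - {"fingers": -1,"translation": [0,0,-0.9],"roll": 0}
    - {"fingers": -1,"translation": [0,0,-0.9],"roll": 0}
    - {"fingers": 0,"translation": [0,0,-0.9],"roll": 0}
    - {"fingers": 0.2,"translation": [0,0,-0.9],"roll": 0}
    - {"fingers": 0.2,"translation": [0,0,-0.9],"roll": 0}
    - {"fingers": 0.2,"translation": [0,0,-0.9],"roll": 0}
    - {"fingers": 0.2,"translation": [0,0,-0.9],"roll": 0}
    - {"fingers": 0.2,"translation": [0,0,-0.9],"roll": 0}

```text
clock: 3.28
eef_pos: [0.5715, 0.297, 0.022]
tool_rot: [0.861, 0.508, 0.002, -0.0]
ft_force: [0.9, 0.7, 6.1]
grip_width: 0.0644
```

Emit:
play_rows:
  motion:
    - {"fingers": 0.2,"translation": [0,0,-0.5],"roll": 0}
    - {"fingers": 0.2,"translation": [0,0,-1],"roll": 0}
    - {"fingers": 0.2,"translation": [0,0,-2],"roll": 0}
    - {"fingers": 0.2,"translation": [0,0,-2],"roll": 0}

```text
clock: 3.62
eef_pos: [0.5711, 0.2965, 0.0424]
tool_rot: [0.861, 0.508, 0.001, 0.0]
ft_force: [0.8, -0.3, -0.6]
grip_width: 0.0642
```

```bash
python3 look.py a2 .565 .3 .03 40
```

```text
t 3.62 p [0.5711 0.2965 0.0424] ang 61.1 F [ 0.8 -0.3 -0.6] w 0.0642 j [ 0.48  0.66  0.12  1.02 -0.    0.98]
top crop origin 184 168 scale 5.0
scene crop origin 349 155 scale 5.0
```

View pics/a2.png

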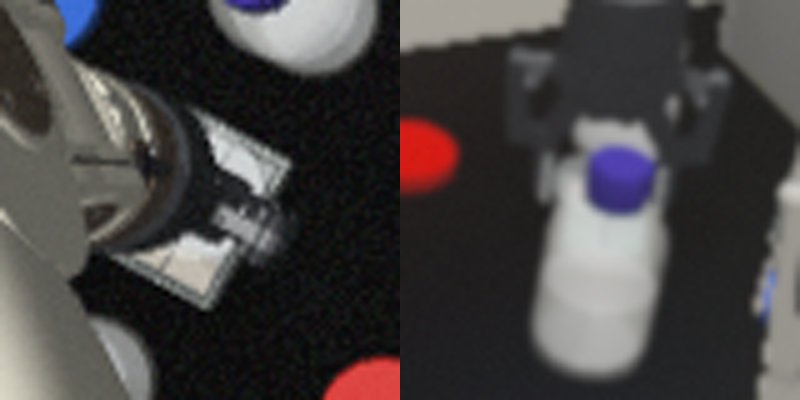

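```bash
python3 -c "
from g import *
p=lane('round',-.085);print(p)
go([.571,.297,.15],76);go([*p,.15],76);go([*p,.0245],76)"
```

```text
[ 0.50236336 -0.10052486]
trans cm [ 1.00e-01  1.00e-02 -1.09e+01] roll -14.9
trans cm [-38.01  13.24 -10.93] roll -14.9
trans cm [-38.02  13.23   1.62] roll -14.9
```

Emit:
play_rows:
  motion:
    - {"fingers": 0.2,"translation": [0,0,-3],"roll": 0}
    - {"fingers": 0.2,"translation": [0,0,-6],"roll": 0}
    - {"fingers": 0.2,"translation": [0,0,-9],"roll": 0}
    - {"fingers": 0.2,"translation": [0,0,-11],"roll": 0}
    - {"fingers": 0.2,"translation": [-1,0.4,-11],"roll": 0}
    - {"fingers": 0.2,"translation": [-3,1,-11],"roll": 0}
    - {"fingers": 0.2,"translation": [-6,2,-11],"roll": -2}
    - {"fingers": 0.2,"translation": [-9,3.1,-11],"roll": -4}
    - {"fingers": 0.2,"translation": [-12,4.2,-11],"roll": -6}
    - {"fingers": 0.2,"translation": [-15,5.2,-11],"roll": -8}
    - {"fingers": 0.2,"translation": [-18,6.3,-11],"roll": -10}
    - {"fingers": 0.2,"translation": [-21,7.3,-11],"roll": -12}
    - {"fingers": 0.2,"translation": [-24,8.4,-11],"roll": -14}
    - {"fingers": 0.2,"translation": [-27,9.4,-11],"roll": -15}
    - {"fingers": 0.2,"translation": [-30,10.5,-11],"roll": -15}
    - {"fingers": 0.2,"translation": [-33,11.5,-11],"roll": -15}
    - {"fingers": 0.2,"translation": [-36,12.6,-11],"roll": -15}
    - {"fingers": 0.2,"translation": [-37.5,13.1,-11],"roll": -15}
    - {"fingers": 0.2,"translation": [-38,13.2,-11],"roll": -15}
    - {"fingers": 0.2,"translation": [-38,13.2,-11],"roll": -15}

```text
clock: 5.38
eef_pos: [0.5006, -0.1014, 0.1495]
tool_rot: [0.789, 0.615, -0.001, -0.001]
ft_force: [0.4, 1.0, -0.3]
grip_width: 0.0644
```

```bash
python3 look.py a3 .5 -.11 .1 70; python3 -c "
from g import *
p=lane('round',-.085)
go([*p,.045],76);go([*p,.0245],76)"
```

```text
t 5.38 p [ 0.5006 -0.1014  0.1495] ang 75.9 F [ 0.4  1.  -0.3] w 0.0644 j [-0.2   0.33 -0.14  1.11  0.    0.05]
top crop origin 317 162 scale 2.857142857142857
scene crop origin 190 117 scale 2.857142857142857
trans cm [-0.06  0.12 10.48] roll 0.1
trans cm [-0.06  0.12 12.53] roll 0.1
```

View pics/a3.png

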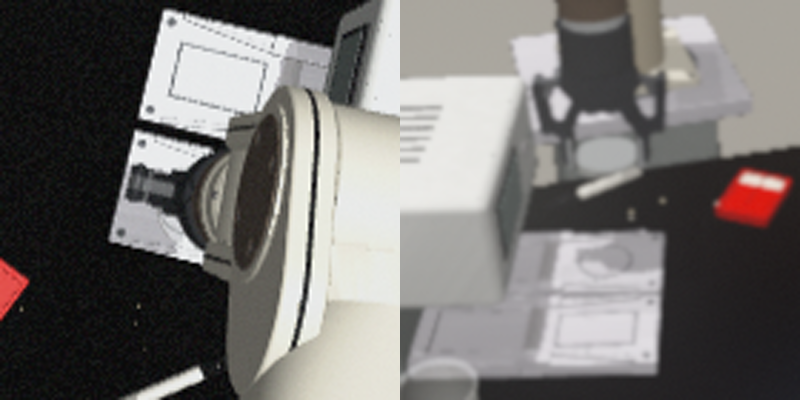

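Emit:
play_rows:
  motion:
    - {"fingers": 0.2,"translation": [-0.1,0.1,3],"roll": 0}
    - {"fingers": 0.2,"translation": [-0.1,0.1,6],"roll": 0}
    - {"fingers": 0.2,"translation": [-0.1,0.1,9],"roll": 0}
    - {"fingers": 0.2,"translation": [-0.1,0.1,11],"roll": 0}
    - {"fingers": 0.2,"translation": [-0.1,0.1,12],"roll": 0}
    - {"fingers": 0.2,"translation": [-0.1,0.1,12.4],"roll": 0}
    - {"fingers": 0.2,"translation": [-0.1,0.1,12.5],"roll": 0}
    - {"fingers": 0.2,"translation": [-0.1,0.1,12.5],"roll": 0}

```text
clock: 6.15
eef_pos: [0.5035, -0.1012, 0.0261]
tool_rot: [0.787, 0.616, 0.001, 0.001]
ft_force: [-0.1, -0.4, -0.7]
grip_width: 0.064
```

Emit:
play_rows:
  motion:
    - {"fingers": 0.2,"translation": [0,0,0.1],"roll": 0}
    - {"fingers": 0.2,"translation": [0,0,0.2],"roll": 0}
    - {"fingers": 0.2,"translation": [0,0,0.2],"roll": 0}

```text
clock: 6.4
eef_pos: [0.5032, -0.1017, 0.0242]
tool_rot: [0.788, 0.616, 0.001, 0.001]
ft_force: [-0.7, -0.4, -0.0]
grip_width: 0.064
```

Emit:
play_rows:
  motion:
    - {"fingers": -1,"translation": [0,0,0],"roll": 0}
    - {"fingers": -1,"translation": [0,0,0],"roll": 0}
    - {"fingers": -1,"translation": [0,0,0],"roll": 0}
    - {"fingers": -1,"translation": [0,0,0],"roll": 0}
    - {"fingers": -1,"translation": [0,0,0],"roll": 0}
    - {"fingers": -1,"translation": [0,0,-2],"roll": 0}
    - {"fingers": -1,"translation": [0,0,-4],"roll": 0}
    - {"fingers": -1,"translation": [5,0,-5],"roll": 0}
    - {"fingers": -1,"translation": [8,0,-5],"roll": 0}
    - {"fingers": -1,"translation": [10,0,-5],"roll": 0}
    - {"fingers": -1,"translation": [10,0,-5],"roll": 0}

```text
clock: 7.32
eef_pos: [0.528, -0.0009, 0.0739]
tool_rot: [0.786, 0.618, 0.001, 0.0]
ft_force: [0.5, 0.1, -0.8]
grip_width: 0.0853
```

```bash
python3 look.py a4 .5 -.13 .02 60; python3 -c "
from g import *
print(to_lane('round',bot.get_obs()['eef_pos']))
go([*lane('round',-.185),.021],76)"
```

```text
t 7.32 p [ 0.528  -0.0009  0.0739] ang 76.3 F [ 0.5  0.1 -0.8] w 0.0853 j [-0.    0.43 -0.2   0.94  0.    0.24]
top crop origin 329 172 scale 3.3333333333333335
scene crop origin 196 148 scale 3.3333333333333335
[-1.84523655e-01 -2.05534345e-06]
trans cm [0.05 0.   5.22] roll 0.2
```

View pics/a4.png

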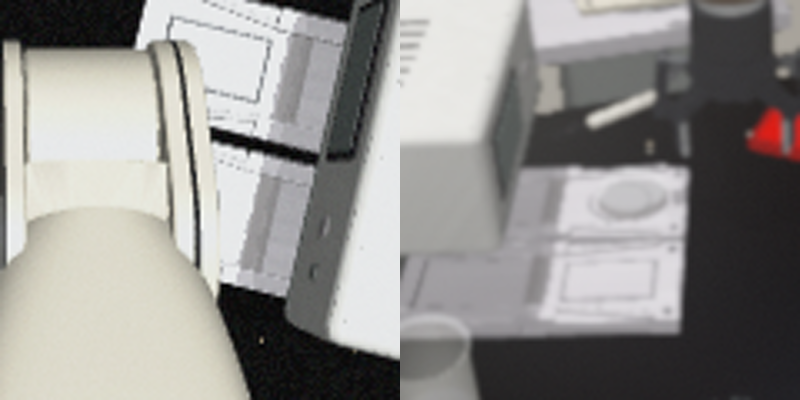

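```bash
python3 -c "
from h import *;from g import *
c=dict(np.load('a4_scene.npz'))
for u in[(633,197),(598,197),(668,197)]:
  p=onz(c,(196+(u[0]-400)/3.333,148+u[1]/3.333),.027);print(p,to_lane('round',p))
"
```

```text
[ 0.51114655 -0.10000798  0.027     ] [-0.08762637  0.00839724]
[ 0.50184402 -0.13211457  0.027     ] [-0.05422301  0.00713833]
[ 0.5204414  -0.06794416  0.027     ] [-0.12098639  0.00965906]
```

Emit:
play_rows:
  motion:
    - {"fingers": -1,"translation": [0,0,3],"roll": 0}
    - {"fingers": -1,"translation": [0,0,4.5],"roll": 0}
    - {"fingers": -1,"translation": [0,0,5.1],"roll": 0}
    - {"fingers": -1,"translation": [0,0,5.2],"roll": 0}
    - {"fingers": -1,"translation": [-1,0,5.2],"roll": 0}
    - {"fingers": -1,"translation": [-2,0,5.2],"roll": 0}
    - {"fingers": -1,"translation": [-3,0,5.2],"roll": 0}
    - {"fingers": -1,"translation": [-4,0,5.2],"roll": 0}
    - {"fingers": -1,"translation": [-4,0,5.2],"roll": 0}

```text
clock: 8.17
eef_pos: [0.5167, -0.0457, 0.022]
tool_rot: [0.789, 0.615, 0.0, 0.001]
ft_force: [-0.8, -0.1, 0.3]
grip_width: 0.0854
```

```bash
python3 -c "
from h import *;from g import *
c=dict(np.load('a4_scene.npz'))
p=onz(c,(196+211/3.333,148+282/3.333),.016);print('rect ctr',to_lane('rect',p))
# prior circle image, a3? compare with scene0 circle
g=cv2.cvtColor(c['pixels'],cv2.COLOR_RGB2GRAY)
g0=cv2.cvtColor(dict(np.load('scene0.npz'))['pixels'],cv2.COLOR_RGB2GRAY)
d=cv2.absdiff(cv2.GaussianBlur(g,(3,3),0),cv2.GaussianBlur(g0,(3,3),0))
print('expected px of dish ctr (z.023)',proj(c,[*lane('round',-.085),.023]))
s=slice(192,222),slice(248,286)
m=(d[s]>10).astype(np.uint8);print(m.sum());
for r in m: print(''.join('.#'[v] for v in r))
"
```

```text
rect ctr [-0.07473931  0.00189581]
expected px of dish ctr (z.023) [265.36338457 206.53309258]
304
...............................#####..
...............................#####..
................................####..
.................................##...
......................................
......................................
..............##...####...............
...........#############..............
...........######...#.................
...........#..........................
....................####..............
.............#############......###...
...........########################...
..........#########################...
.........##########################...
.......############################...
.......############################...
.......############################...
.......##########################.....
........####################..........
.........#################............
..........##############..............
................#####.................
......................................
......................................
......................................
......................................
......................................
......................................
......................................
```

Emit:
play_rows:
  motion:
    - {"fingers": -1,"translation": [-1,0,0],"roll": 0}
    - {"fingers": -1,"translation": [-2,0,0],"roll": 0}
    - {"fingers": -1,"translation": [-3,0,0],"roll": 0}
    - {"fingers": -1,"translation": [-4,0,0],"roll": 0}
    - {"fingers": -1,"translation": [-4.8,0,0],"roll": 0}
    - {"fingers": -1,"translation": [-5.4,0,0],"roll": 0}
    - {"fingers": -1,"translation": [-5.4,0,0],"roll": 0}

```text
clock: 8.75
eef_pos: [0.5037, -0.0972, 0.0214]
tool_rot: [0.788, 0.615, -0.0, 0.0]
ft_force: [0.3, 0.3, -0.0]
grip_width: 0.0854
```

```bash
python3 look.py a5 .49 -.16 .05 45; python3 -c "
from g import *
print(to_lane('round',bot.get_obs()['eef_pos']))"
```

```text
t 8.75 p [ 0.5037 -0.0972  0.0214] ang 76.0 F [ 0.3  0.3 -0. ] w 0.0854 j [-0.19  0.48 -0.29  0.8  -0.    0.05]
top crop origin 358 191 scale 4.444444444444445
scene crop origin 200 156 scale 4.444444444444445
[-0.08935616 -0.00032707]
```

View pics/a5.png

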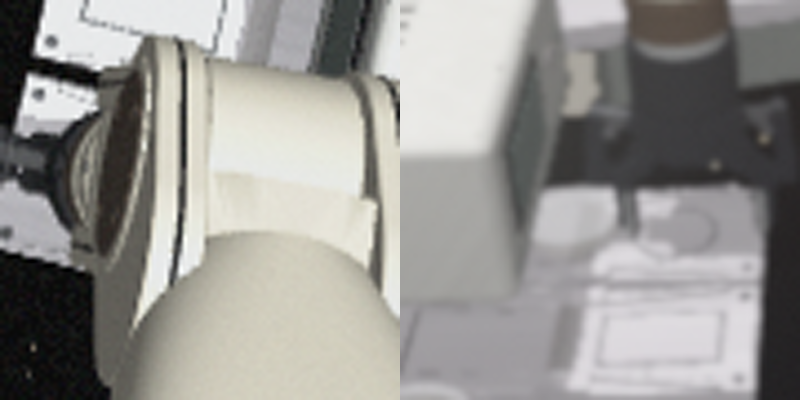

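```bash
python3 -c "
from h import *;from g import *
c=dict(np.load('a5_scene.npz'))
f=lambda x,y,z:np.round((proj(c,[*lane('round',x,y),z])-[200,156])*4.444+[400,0],0)
print('head edge z.1 y=0,-67,183',f(0,0,.1),f(0,-.067,.1),f(0,.183,.1))
for x in(-.032,-.027,-.022,-.015,-.01,-.005): print(x,'z.02',f(x,0,.02),'z.07',f(x,0,.07),'z.1',f(x,0,.1))
print('dish',[f(x,0,.03) for x in(-.032,.002,.036)])
"
```

```text
head edge z.1 y=0,-67,183 [559. 139.] [571.  87.] [518. 309.]
-0.032 z.02 [617. 230.] z.07 [610. 173.] z.1 [605. 138.]
-0.027 z.02 [610. 230.] z.07 [603. 173.] z.1 [598. 138.]
-0.022 z.02 [603. 230.] z.07 [596. 173.] z.1 [591. 138.]
-0.015 z.02 [594. 230.] z.07 [586. 174.] z.1 [581. 138.]
-0.01 z.02 [587. 230.] z.07 [578. 174.] z.1 [573. 138.]
-0.005 z.02 [580. 230.] z.07 [571. 174.] z.1 [566. 139.]
dish [array([616., 218.]), array([568., 220.]), array([521., 221.])]
```

Emit:
play_rows:
  motion:
    - {"fingers": -1,"translation": [2,0,0],"roll": 0}
    - {"fingers": -1,"translation": [5,0,0],"roll": 0}
    - {"fingers": -1,"translation": [7,0,0],"roll": 0}
    - {"fingers": -1,"translation": [7,0,0],"roll": 0}
    - {"fingers": -1,"translation": [6.4,0,0],"roll": 0}
    - {"fingers": -1,"translation": [5,0,0],"roll": 0}
    - {"fingers": -1,"translation": [2.2,0,0],"roll": 0}
    - {"fingers": -1,"translation": [-1.2,0,0],"roll": 0}
    - {"fingers": -1,"translation": [-1.2,0,0],"roll": 0}
    - {"fingers": -1,"translation": [-1.2,0,0],"roll": 0}

```text
clock: 9.68
eef_pos: [0.4997, -0.1098, 0.021]
tool_rot: [0.789, 0.614, -0.001, -0.0]
ft_force: [-0.2, 0.3, 0.1]
grip_width: 0.0852
```

```bash
cat > dish.py <<'E'
from h import *;from g import *
import sys
st();c=bot.camera('scene');np.savez('last_scene.npz',**c)
g=cv2.cvtColor(c['pixels'],cv2.COLOR_RGB2GRAY).astype(int)
print('tcp lane',to_lane('round',bot.get_obs()['eef_pos']))
for x in(0,.003,.034,.037,.071): print(x,np.round(proj(c,[*lane('round',x),.028]),1))
s=slice(188,220),slice(214,256)
for r,row in zip(range(188,220),g[s]): print(r,' '.join('%3d'%v for v in row))
E
python3 dish.py
```

```text
t 9.68 p [ 0.4997 -0.1098  0.021 ] ang 75.8 F [-0.2  0.3  0.1] w 0.0852 j [-0.22  0.48 -0.3   0.8  -0.    0.03]
tcp lane [-0.07646725 -0.00023745]
0 [238.6 205.9]
0.003 [237.6 205.9]
0.034 [227.9 206.1]
0.037 [227.  206.1]
0.071 [216.3 206.4]
188 226 226 225 220 212 199 176 146 121 100  84  88  89  89  88  87  88  92 101 105  91  69  60  62  65  66  66  65  63  61  58  57  58  60  62  63  64  62  61  63  62  63
189 218 218 216 211 203 189 165 137 116  96  85  91  90  88  88  88  88  91 102 103  85  64  59  62  65  67  66  62  60  57  55  56  58  60  63  65  63  63  63  62  62  63
190 202 202 199 194 185 173 152 130 114  92  80  86  88  87  87  87  88  95 103 101  81  62  59  62  65  66  66  62  58  56  55  56  59  62  64  65  65  64  63  61  61  61
191 183 182 181 176 169 159 146 131 116  96  78  83  87  88  88  87  89  96 104  97  77  61  58  61  65  66  65  62  59  56  56  59  63  65  66  67  64  64  62  61  60  61
192 171 170 169 167 162 155 146 133 121 104  82  82  87  88  87  88  91 100 105  90  69  58  57  61  65  65  65  64  62  58  59  62  65  67  66  66  65  63  62  59  57  
[... 3946 characters left out ...]
 199 202 205
216 162 161 161 162 163 162 161 160 158 155 149 135 122 127 147 158 159 158 157 158 159 160 160 160 161 165 169 170 176 197 213 215 207 197 196 196 196 195 195 195 196 197
217 160 161 161 162 161 161 161 161 160 156 149 138 125 133 152 160 161 162 162 162 162 162 161 160 161 165 168 168 173 188 201 201 194 192 200 202 200 197 196 194 193 191
218 160 161 161 162 161 160 161 162 160 157 151 141 132 139 154 159 159 162 164 164 164 162 159 157 157 159 160 160 162 168 174 175 175 185 196 197 194 190 189 189 189 188
219 161 161 161 161 161 161 162 163 161 158 153 144 137 142 151 155 157 159 163 162 161 158 155 153 153 153 151 150 153 158 163 167 168 170 173 171 168 167 166 166 166 166
```

```bash
python3 -c "
from g import *
go([.5445,.315,.17],61)"
```

```text
trans cm [ 42.18  -6.04 -14.89] roll 14.9
```

Emit:
play_rows:
  motion:
    - {"fingers": -1,"translation": [2,0,-2],"roll": 0}
    - {"fingers": -1,"translation": [4,0,-6],"roll": 0}
    - {"fingers": -1,"translation": [6,0,-10],"roll": 0}
    - {"fingers": -1,"translation": [8,0,-13.5],"roll": 0}
    - {"fingers": -1,"translation": [12,-1,-14.9],"roll": 5}
    - {"fingers": -1,"translation": [16,-2,-14.9],"roll": 10}
    - {"fingers": -1,"translation": [20,-3,-14.9],"roll": 15}
    - {"fingers": -1,"translation": [24,-4,-14.9],"roll": 15}
    - {"fingers": -1,"translation": [28,-5,-14.9],"roll": 15}
    - {"fingers": -1,"translation": [32,-5.5,-14.9],"roll": 15}
    - {"fingers": -1,"translation": [36,-6,-14.9],"roll": 15}
    - {"fingers": -1,"translation": [40,-6,-14.9],"roll": 15}
    - {"fingers": -1,"translation": [42.2,-6,-14.9],"roll": 15}
    - {"fingers": -1,"translation": [42.2,-6,-14.9],"roll": 15}
    - {"fingers": -1,"translation": [42.2,-6,-14.9],"roll": 15}

```text
clock: 10.98
eef_pos: [0.5434, 0.3184, 0.1693]
tool_rot: [0.86, 0.51, -0.001, 0.0]
ft_force: [-1.3, -0.1, 0.3]
grip_width: 0.0853
```

```bash
python3 - <<'E'
from h import *
from g import *
st();go([.5445,.315,.010],61)
c=bot.camera('scene');g=cv2.cvtColor(c['pixels'],cv2.COLOR_RGB2GRAY).astype(int)
print(g[200:209,226:250])
im=c['pixels'][185:225,205:275,::-1]
t=bot.camera('top');a=cv2.resize(im,(700,400),interpolation=cv2.INTER_CUBIC)
cv2.imwrite('pics/d1.png',a)
E
```

```text
t 10.98 p [0.5434 0.3184 0.1693] ang 61.3 F [-1.3 -0.1  0.3] w 0.0853 j [ 0.53  0.54  0.25  1.28 -0.    1.03]
trans cm [-0.22  0.27 15.93] roll 0.3
[[ 79  86  90 101 120 152 184 197 199 198 197 196 194 188 177 166 164 167
  168 174 191 204 207 202]
 [ 79  85  91 104 125 163 193 200 200 200 199 198 197 195 185 171 158 158
  160 167 182 194 198 197]
 [ 77  83  96 110 132 168 194 200 200 200 198 198 197 196 189 173 155 149
  152 167 189 205 210 212]
 [ 78  82  99 116 141 174 195 199 199 199 199 199 199 197 190 174 154 147
  154 178 203 215 218 219]
 [ 81  83 100 120 151 184 196 199 199 199 199 199 198 196 188 170 152 147
  160 189 212 219 220 220]
 [ 86  85 103 125 160 190 198 199 199 199 199 199 198 194 182 162 148 147
  162 193 215 219 219 220]
 [ 91  91 109 131 166 192 198 199 199 199 199 199 197 189 173 153 143 146
  163 194 214 219 219 219]
 [ 97  99 115 139 173 194 198 198 198 198 198 196 192 180 161 145 142 148
  167 197 214 219 219 219]
 [110 109 121 150 183 196 197 198 197 197 194 189 181 167 150 142 142 153
  177 204 216 219 219 219]]
```

View pics/d1.png

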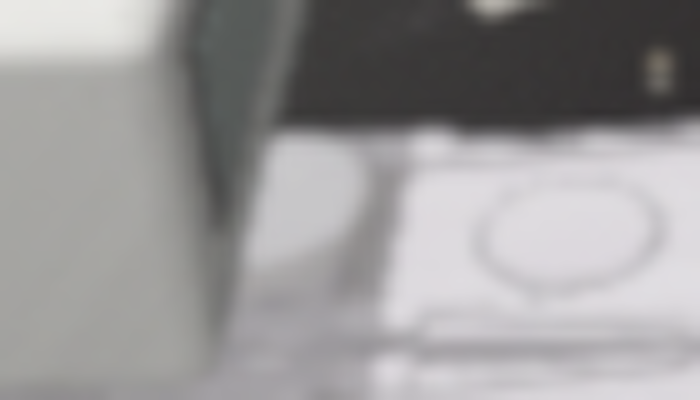

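Emit:
play_rows:
  motion:
    - {"fingers": -1,"translation": [-0.2,0.2,4],"roll": 0}
    - {"fingers": -1,"translation": [-0.2,0.2,8],"roll": 0}
    - {"fingers": -1,"translation": [-0.2,0.2,11.5],"roll": 0}
    - {"fingers": -1,"translation": [-0.2,0.2,14],"roll": 0}
    - {"fingers": -1,"translation": [-0.2,0.2,15.4],"roll": 0}
    - {"fingers": -1,"translation": [-0.2,0.2,15.8],"roll": 0}
    - {"fingers": -1,"translation": [-0.2,0.2,15.8],"roll": 0}
    - {"fingers": -0.5,"translation": [-0.2,0.2,15.8],"roll": 0}
    - {"fingers": 0.3,"translation": [-0.2,0.2,15.8],"roll": 0}
    - {"fingers": 0.3,"translation": [-0.2,0.2,15.8],"roll": 0}
    - {"fingers": 0.3,"translation": [-0.2,0.2,15.8],"roll": 0}
    - {"fingers": 0.3,"translation": [-0.2,0.2,15.8],"roll": 0}
    - {"fingers": 0.3,"translation": [-0.2,0.2,15.8],"roll": 0}

```text
clock: 12.17
eef_pos: [0.5471, 0.3147, 0.0152]
tool_rot: [0.861, 0.508, 0.003, 0.0]
ft_force: [-0.4, -1.3, 7.2]
grip_width: 0.0617
```

Emit:
play_rows:
  motion:
    - {"fingers": 0.3,"translation": [0,0,0],"roll": 0}
    - {"fingers": 0.3,"translation": [0,0,-0.3],"roll": 0}
    - {"fingers": 0.3,"translation": [0,0,-0.3],"roll": 0}

```text
clock: 12.42
eef_pos: [0.5458, 0.3143, 0.0165]
tool_rot: [0.861, 0.508, 0.001, -0.0]
ft_force: [-0.1, -1.1, -1.7]
grip_width: 0.0619
```

```bash
python3 -c "
from g import *
st()"
```

```text
t 12.42 p [0.5458 0.3143 0.0165] ang 61.1 F [-0.1 -1.1 -1.7] w 0.0619 j [0.52 0.67 0.05 0.95 0.   1.03]
```

```bash
python3 -c "
from g import *
print(lane('round',-.09))
go([*lane('round',-.09),.17],-14);go([*lane('round',-.09),.037],-14)"
```

```text
[ 0.50357297 -0.09567338]
trans cm [-37.89  16.16 -15.39] roll 75.1
trans cm [-37.91  16.15  -2.09] roll 75.1
```

Emit:
play_rows:
  motion:
    - {"fingers": 0.3,"translation": [0,0,-2],"roll": 0}
    - {"fingers": 0.3,"translation": [0,0,-5],"roll": 0}
    - {"fingers": 0.3,"translation": [0,0,-8.5],"roll": 0}
    - {"fingers": 0.3,"translation": [0,0,-12],"roll": 0}
    - {"fingers": 0.3,"translation": [0,0,-14.5],"roll": 0}
    - {"fingers": 0.3,"translation": [-1,0.4,-15.4],"roll": 3}
    - {"fingers": 0.3,"translation": [-3,1.3,-15.4],"roll": 8}
    - {"fingers": 0.3,"translation": [-6,2.6,-15.4],"roll": 14}
    - {"fingers": 0.3,"translation": [-9,3.8,-15.4],"roll": 20}
    - {"fingers": 0.3,"translation": [-12,5.1,-15.4],"roll": 26}
    - {"fingers": 0.3,"translation": [-15,6.4,-15.4],"roll": 32}
    - {"fingers": 0.3,"translation": [-18,7.7,-15.4],"roll": 38}
    - {"fingers": 0.3,"translation": [-21,9,-15.4],"roll": 44}
    - {"fingers": 0.3,"translation": [-24,10.2,-15.4],"roll": 50}
    - {"fingers": 0.3,"translation": [-27,11.5,-15.4],"roll": 56}
    - {"fingers": 0.3,"translation": [-30,12.8,-15.4],"roll": 62}
    - {"fingers": 0.3,"translation": [-33,14.1,-15.4],"roll": 68}
    - {"fingers": 0.3,"translation": [-36,15.4,-15.4],"roll": 73}
    - {"fingers": 0.3,"translation": [-37.9,16.2,-15.4],"roll": 75}
    - {"fingers": 0.3,"translation": [-37.9,16.2,-15.4],"roll": 75}

```text
clock: 14.08
eef_pos: [0.5028, -0.0998, 0.1692]
tool_rot: [0.992, -0.125, -0.0, 0.001]
ft_force: [0.8, -0.2, -0.1]
grip_width: 0.0622
```

```bash
python3 look.py a6 .495 -.13 .12 60; python3 -c "
from g import *
print(to_lane('round',bot.get_obs()['eef_pos']));go([*lane('round',-.09),.037],-14)"
```

```text
t 14.08 p [ 0.5028 -0.0998  0.1692] ang -14.3 F [ 0.8 -0.2 -0.1] w 0.0622 j [-0.2   0.31 -0.1   1.16 -0.    1.63]
top crop origin 337 175 scale 3.3333333333333335
scene crop origin 193 121 scale 3.3333333333333335
[-8.88835234e-02 -6.82114093e-05]
trans cm [ 1.000e-02 -1.000e-01  1.322e+01] roll -0.0
```

View pics/a6.png

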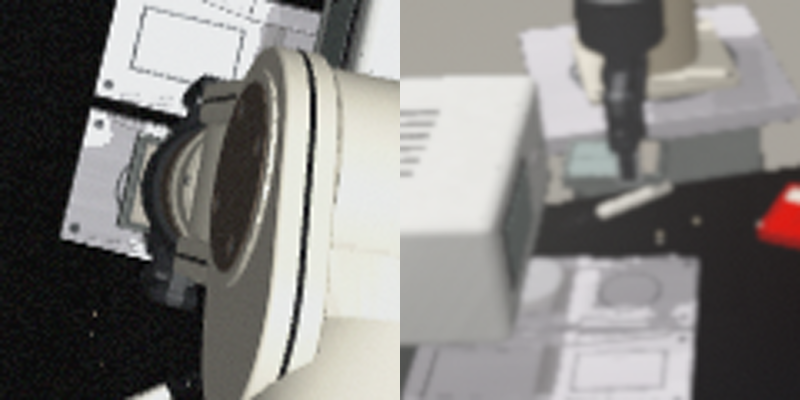

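Emit:
play_rows:
  motion:
    - {"fingers": 0.3,"translation": [0,0,4],"roll": 0}
    - {"fingers": 0.3,"translation": [0,0,8],"roll": 0}
    - {"fingers": 0.3,"translation": [0,0,11],"roll": 0}
    - {"fingers": 0.3,"translation": [0,0,12.7],"roll": 0}
    - {"fingers": 0.3,"translation": [0,0,13.2],"roll": 0}
    - {"fingers": 0.3,"translation": [0,0,13.2],"roll": 0}
    - {"fingers": 0.3,"translation": [0,0,13.2],"roll": 0}

```text
clock: 14.77
eef_pos: [0.5045, -0.0954, 0.0381]
tool_rot: [0.993, -0.121, 0.001, -0.0]
ft_force: [1.0, -0.5, -1.8]
grip_width: 0.0622
```

Emit:
play_rows:
  motion:
    - {"fingers": 0.3,"translation": [0,0,0.2],"roll": 0}
    - {"fingers": 0.3,"translation": [0,0.6,0.2],"roll": 0}
    - {"fingers": 0.3,"translation": [0,1.2,0.2],"roll": 0}
    - {"fingers": 0.3,"translation": [0,1.7,0.2],"roll": 0}
    - {"fingers": 0.3,"translation": [0,2.2,0.2],"roll": 0}
    - {"fingers": 0.3,"translation": [0,2.6,0.2],"roll": 0}
    - {"fingers": 0.3,"translation": [0,2.9,0.2],"roll": 0}
    - {"fingers": 0.3,"translation": [0,2.9,0.2],"roll": 0}

```text
clock: 15.43
eef_pos: [0.4964, -0.1251, 0.0354]
tool_rot: [0.993, -0.122, -0.0, 0.0]
ft_force: [-0.4, 0.2, -1.5]
grip_width: 0.0618
```

```bash
python3 - <<'E'
from h import *
from g import *
st();print(to_lane('round',bot.get_obs()['eef_pos']))
c=bot.camera('scene');g=cv2.cvtColor(c['pixels'],cv2.COLOR_RGB2GRAY).astype(int)
for x in(0,.037,.003): print(x,proj(c,[*lane('round',x,0),.028]),proj(c,[*lane('round',x,.032),.035]))
for r in range(196,214,2): print(r,*['%3d'%v for v in g[r,222:262]])
E
```

```text
t 15.43 p [ 0.4964 -0.1251  0.0354] ang -14.0 F [-0.4  0.2 -1.5] w 0.0618 j [-0.25  0.46 -0.28  0.83 -0.    1.57]
[-0.05967602  0.00016015]
0 [238.56320687 205.88795737] [236.97359496 210.28827324]
0.037 [226.95286281 206.14973844] [225.06526555 210.55723705]
0.003 [237.62167522 205.90921562] [236.00787349 210.31013298]
196 128 113  93  80  85  87  86  90  99 106  90  68  57  56  55  55  54  55  54  55  54  53  54  54  53  54  56  58  61  65  67  68  64  61  60  59  62  60  60  59
198 134 120 104  81  79  85  87  94 107 112 114 119 120 118 117 115 110  99  92  95  99 103 107 110 111 110 106  90  69  61  61  61  60  59  60  59  66  84  97 101
200 139 125 108  85  77  84  89  99 119 149 179 188 186 180 173 165 152 133 126 146 163 167 169 171 173 175 172 145  96  65  62  62  61  59  58  59  80 123 152 161
202 143 129 112  91  75  81  93 109 131 167 194 200 200 198 194 184 159 130 141 167 179 182 181 181 181 180 177 156 112  73  63  63  64  63  62  59  80 125 155 165
204 146 134 120 104  79  80  98 119 150 183 196 198 198 198 196 186 159 131 149 173 179 179 177 176 176 175 176 164 132  96  80  70  63  61  61  66  95 135 156 162
206 148 138 126 109  88  88 107 130 165 192 198 198 198 198 194 177 145 136 159 177 181 181 181 181 181 181 182 181 177 168 146 107  71  60  62  77 110 136 155 165
208 151 143 130 117 108 107 120 149 182 195 197 197 197 193 182 157 129 143 168 177 179 179 181 181 181 181 180 178 177 173 157 121  78  61  60  75 110 135 148 155
210 153 147 135 124 119 119 129 161 189 193 191 188 181 170 150 125 110 119 128 131 138 147 152 157 160 156 149 145 142 138 132 112  84  65  61  70  97 115 118 113
212 154 149 139 128 120 117 132 159 170 170 167 163 161 157 146 124 109 104 103 103 104 107 107 108 109 112 113 114 113 113 115 115 110 108 105 101 107 113 112 110
```

Emit:
play_rows:
  motion:
    - {"fingers": 0.3,"translation": [0,0.3,0],"roll": 0}
    - {"fingers": 0.3,"translation": [0,0.5,0],"roll": 0}
    - {"fingers": 0.3,"translation": [0,0.7,0],"roll": 0}
    - {"fingers": 0.3,"translation": [0,0.7,0],"roll": 0}

```text
clock: 15.82
eef_pos: [0.4965, -0.1302, 0.0358]
tool_rot: [0.993, -0.121, 0.001, -0.001]
ft_force: [2.6, 3.5, -2.0]
grip_width: 0.062
```

```bash
cat > d.py <<'E'
from h import *
from g import *
st();print(to_lane('round',bot.get_obs()['eef_pos']))
c=bot.camera('scene');g=cv2.cvtColor(c['pixels'],cv2.COLOR_RGB2GRAY).astype(int)
for r in range(196,218,2): print(r,*['%3d'%v for v in g[r,222:256]])
E
python3 d.py
```

```text
t 15.82 p [ 0.4965 -0.1302  0.0358] ang -13.9 F [ 2.6  3.5 -2. ] w 0.062 j [-0.26  0.46 -0.28  0.83  0.    1.55]
[-0.05474914  0.00150163]
196 129 113  92  80  86  87  86  88  99 106  90  68  56  54  56  54  55  55  55  54  55  55  54  55  57  60  62  65  68  69  67  63  60  60
198 134 120 104  81  79  85  87  95 107 111 112 115 116 116 115 108  98  96  99 103 106 110 121 127 121 102  74  62  62  61  60  61  60  59
200 138 124 108  84  76  84  88  99 118 146 173 179 175 168 158 141 124 135 154 160 161 163 165 168 166 147 104  68  61  63  61  62  59  61
202 143 129 113  91  74  81  94 109 130 167 194 200 198 191 171 140 128 154 176 182 182 181 182 181 178 161 122  77  63  64  65  63  63  61
204 145 134 121 103  79  80  97 119 150 183 196 198 198 194 174 138 139 163 176 179 178 177 177 180 179 170 140  99  79  70  64  63  62  65
206 148 138 125 109  88  88 108 130 166 192 198 198 197 187 160 131 149 173 180 180 180 180 180 181 181 181 177 170 154 120  80  62  61  72
208 151 143 130 117 108 108 120 150 182 195 197 196 190 172 139 130 155 174 179 179 180 180 180 181 180 180 180 178 167 137  92  65  61  67
210 154 146 135 124 120 119 129 161 187 190 184 175 162 143 118 113 129 138 140 139 141 146 149 149 145 143 146 149 144 127  97  69  61  66
212 154 148 139 128 120 117 131 156 167 166 163 160 154 140 118 106 106 105 105 104 104 106 106 107 107 107 107 108 111 117 114 104 102 104
214 156 152 144 132 120 119 136 155 157 155 154 154 154 150 141 136 134 134 134 134 141 158 169 170 169 168 169 171 172 172 166 157 154 155
216 158 155 148 135 121 127 147 157 158 158 158 158 159 160 160 159 161 165 168 169 173 190 204 205 198 189 189 191 192 194 190 177 164 160
```

Emit:
play_rows:
  motion:
    - {"fingers": 0.3,"translation": [0,-1,0],"roll": 0}
    - {"fingers": 0.3,"translation": [0,-2.5,-0.5],"roll": 0}
    - {"fingers": 0.3,"translation": [0,-4,-4],"roll": 0}
    - {"fingers": 0.3,"translation": [0,-6,-8],"roll": 0}
    - {"fingers": 0.3,"translation": [0,-8,-10],"roll": 0}
    - {"fingers": 0.3,"translation": [0,-8,-10],"roll": 0}

```text
clock: 16.37
eef_pos: [0.5184, -0.0508, 0.1409]
tool_rot: [0.993, -0.12, 0.005, -0.0]
ft_force: [0.2, 0.1, -1.5]
grip_width: 0.0619
```

```bash
python3 d.py; python3 - <<'E'
from h import *
from g import *
c=bot.camera('scene');cv2.imwrite('pics/d2.png',cv2.resize(c['pixels'][185:225,205:275,::-1],(700,400),interpolation=cv2.INTER_CUBIC))
for z in(.028,.033):
  for x in(.003,.006): print(z,x,[np.round(proj(c,[*lane('round',x+.034-.034*np.cos(t),.034*np.sin(t)),z]),1) for t in(-.8,-.4,0,.4,.8)])
E
```

```text
t 16.37 p [ 0.5184 -0.0508  0.1409] ang -13.7 F [ 0.2  0.1 -1.5] w 0.0619 j [-0.1   0.34 -0.14  1.08  0.    1.71]
[-0.13710351  0.00355328]
196 129 114  94  82  88  89  88  91 101 107  92  71  60  58  58  57  57  59  58  59  59  58  59  58  60  61  62  60  58  55  54  53  54  52
198 134 121 105  83  81  87  89  97 108 112 114 117 118 117 118 117 117 119 120 122 125 128 130 135 153 168 171 162 140 119 116 119 121 119
200 139 126 109  86  79  86  89 101 119 147 174 180 175 169 164 162 161 160 158 158 162 166 168 174 190 205 207 202 196 195 197 200 202 199
202 143 130 113  91  78  82  96 110 131 168 194 200 198 193 181 168 160 156 151 145 145 148 151 166 189 204 210 212 213 213 213 213 214 213
204 146 135 122 104  81  82 100 120 151 183 196 199 199 198 194 182 166 157 148 140 142 146 159 189 212 219 219 220 220 220 220 219 215 208
206 149 139 127 110  90  90 109 131 166 192 198 198 199 197 189 174 161 152 142 139 141 146 163 193 214 218 218 219 219 218 215 210 211 216
208 151 144 130 118 109 110 121 150 182 195 198 197 193 184 169 158 154 147 139 140 143 153 177 204 216 219 219 219 219 
[... 391 characters left out ...]
 207 217 218 217 217 218 217 217 216 215 216 216
216 159 155 149 135 122 127 147 158 159 158 158 159 159 160 160 160 161 165 169 170 177 197 213 215 207 197 196 197 199 201 201 201 202 203
0.028 0.003 [array([235.4, 201.4]), array([237.3, 203.4]), array([237.6, 205.9]), array([236.2, 208.5]), array([233.3, 210.7])]
0.028 0.006 [array([234.5, 201.5]), array([236.4, 203.5]), array([236.7, 205.9]), array([235.3, 208.5]), array([232.4, 210.7])]
0.033 0.003 [array([235.2, 200.2]), array([237.1, 202.2]), array([237.4, 204.7]), array([236. , 207.2]), array([233.1, 209.4])]
0.033 0.006 [array([234.3, 200.2]), array([236.2, 202.2]), array([236.5, 204.7]), array([235.1, 207.2]), array([232.2, 209.4])]
```

View pics/d2.png

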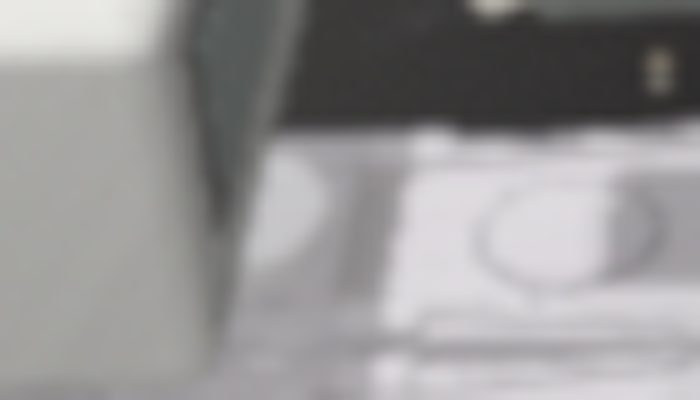

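```bash
python3 - <<'E'
from h import *
from g import *
c=bot.camera('scene')
for x,z in((-.016,.016),(-.004,.019),(0,.019),(0,.014)): print(x,z,proj(c,[*lane('round',x),z]))
for n in('round','rect'):
  for y in(-.037,.037,-.052,.052): print(n,y,[np.round(proj(c,[*lane(n,x,y),.016]),1) for x in(-.135,-.03)])
g=cv2.cvtColor(c['pixels'],cv2.COLOR_RGB2GRAY).astype(int)
for cc in(229,231,233,235,260): print(cc,*['%3d'%v for v in g[194:232,cc]])
# circle drawn on deck: dark extrema
print(proj(c,[*lane('round',-.07),.016]))
E
```

```text
-0.016 0.016 [244.00452411 208.76236221]
-0.004 0.019 [240.15011949 208.10358264]
0 0.019 [238.90019065 208.13186373]
0 0.014 [239.08625256 209.37000268]
round -0.037 [array([281.5, 201.1]), array([249.6, 201.8])]
round 0.037 [array([280.7, 215.1]), array([247.1, 215.9])]
round -0.052 [array([281.7, 198.4]), array([250.1, 199.1])]
round 0.052 [array([280.5, 218.1]), array([246.6, 218.9])]
rect -0.037 [array([280.2, 223.7]), array([245.6, 224.5])]
rect 0.037 [array([279.2, 240.1]), array([242.7, 241. ])]
rect -0.052 [array([280.4, 220.6]), array([246.2, 221.4])]
rect 0.052 [array([279. , 243.7]), array([242.1, 244.6])]
229  90  89  90  92  96  99 101 103 110 116 120 125 131 139 151 158 161 160 156 155 156 155 158 160 159 155 157 161 160 161 161 158 159 160 161 161 160 159
231 106 109 107 105 113 129 147 161 168 174 183 190 192 193 195 196 191 178 167 161 156 153 159 161 162 159 165 169 163 162 162 159 160 160 161 161 160 159
233  82  79  70  78 117 156 180 196 200 198 198 199 199 198 197 192 181 167 161 158 155 153 158 163 165 163 162 164 161 163 166 164 161 160 160 159 157 155
235  58  58  58  74 117 155 170 183 193 197 198 198 197 192 184 171 161 157 157 158 157 158 160 162 162 158 155 158 159 161 161 155 151 147 144 141 139 137
260  51  50  53  72 121 163 187 208 213 211 218 221 219 219 218 218 218 216 211 201 203 213 208 197 195 171 168 187 198 204 214 213 211 218 221 219 219 219
[260.85461134 208.37915727]
```

```bash
python3 -c "
from g import *
p=lane('rect',-.115);print(p)
go([*p,.14],-14);go([*p,.04],-14)"
```

```text
[ 0.62232102 -0.09941599]
trans cm [11.68  1.86 -0.55] roll 0.1
trans cm [11.7   1.85  9.45] roll 0.1
```

Emit:
play_rows:
  motion:
    - {"fingers": 0.3,"translation": [3,0.5,0],"roll": 0}
    - {"fingers": 0.3,"translation": [6,1,0],"roll": 0}
    - {"fingers": 0.3,"translation": [9,1.5,0],"roll": 0}
    - {"fingers": 0.3,"translation": [11,1.8,0],"roll": 0}
    - {"fingers": 0.3,"translation": [11.7,1.9,0],"roll": 0}
    - {"fingers": 0.3,"translation": [11.7,1.9,3],"roll": 0}
    - {"fingers": 0.3,"translation": [11.7,1.9,6],"roll": 0}
    - {"fingers": 0.3,"translation": [11.7,1.9,8.5],"roll": 0}
    - {"fingers": 0.3,"translation": [11.7,1.9,9.5],"roll": 0}
    - {"fingers": 0.3,"translation": [11.7,1.9,9.5],"roll": 0}
    - {"fingers": 0.3,"translation": [11.7,1.9,9.5],"roll": 0}

```text
clock: 17.43
eef_pos: [0.622, -0.1002, 0.0395]
tool_rot: [0.993, -0.122, -0.001, 0.0]
ft_force: [0.7, 0.7, -0.8]
grip_width: 0.062
```

```bash
python3 -c "
from g import *
st();print(to_lane('rect',bot.get_obs()['eef_pos']));go([*lane('rect',-.115),.0305],-14)"
```

```text
t 17.43 p [ 0.622  -0.1002  0.0395] ang -14.0 F [ 0.7  0.7 -0.8] w 0.062 j [-0.16  0.65  0.08  1.   -0.    1.65]
[-0.11413387 -0.00014688]
trans cm [ 0.02 -0.09  0.9 ] roll 0.0
```

Emit:
play_rows:
  motion:
    - {"fingers": 0.3,"translation": [0,0,0.4],"roll": 0}
    - {"fingers": 0.3,"translation": [0,0,0.7],"roll": 0}
    - {"fingers": 0.3,"translation": [0,0,0.8],"roll": 0}
    - {"fingers": 0.3,"translation": [0,0,0.8],"roll": 0}

```text
clock: 17.77
eef_pos: [0.6236, -0.1001, 0.0331]
tool_rot: [0.993, -0.121, 0.001, 0.0]
ft_force: [0.1, 1.0, -1.8]
grip_width: 0.062
```

Emit:
play_rows:
  motion:
    - {"fingers": 0.3,"translation": [0,0,0.1],"roll": 0}
    - {"fingers": 0.3,"translation": [0,0,0.2],"roll": 0}
    - {"fingers": 0.3,"translation": [0,0,0.2],"roll": 0}

```text
clock: 18.02
eef_pos: [0.6237, -0.1001, 0.0312]
tool_rot: [0.993, -0.121, 0.001, 0.0]
ft_force: [-1.9, 0.2, 3.1]
grip_width: 0.062
```

Emit:
play_rows:
  motion:
    - {"fingers": -1,"translation": [0,0,0],"roll": 0}
    - {"fingers": -1,"translation": [0,0,0],"roll": 0}
    - {"fingers": -1,"translation": [0,0,0],"roll": 0}
    - {"fingers": -1,"translation": [0,0,0],"roll": 0}
    - {"fingers": -1,"translation": [0,0,-1],"roll": 0}
    - {"fingers": -1,"translation": [0,0,-3],"roll": 0}
    - {"fingers": -1,"translation": [0,0,-6],"roll": 0}
    - {"fingers": -1,"translation": [0,-4,-8],"roll": 0}
    - {"fingers": -1,"translation": [0,-8,-8],"roll": 0}
    - {"fingers": -1,"translation": [0,-10,-8],"roll": 0}
    - {"fingers": -1,"translation": [0,-10,-8],"roll": 0}

```text
clock: 18.93
eef_pos: [0.6489, 0.0019, 0.1121]
tool_rot: [0.993, -0.118, 0.002, -0.001]
ft_force: [0.5, -0.5, 0.7]
grip_width: 0.0857
```

```bash
python3 - <<'E'
from h import *
from g import *
st();c=bot.camera('scene');np.savez('r1.npz',**c)
f=lambda x,y,z:np.round(proj(c,[*lane('rect',x,y),z]),1)
print('expected carrier ctr',f(-.1,0,.03),'ends y0',f(-.145,0,.03),f(-.055,0,.03),'sides',f(-.1,-.032,.03),f(-.1,.032,.03))
g=cv2.cvtColor(c['pixels'],cv2.COLOR_RGB2GRAY).astype(int)
for r in range(218,246,2): print(r,*['%3d'%v for v in g[r,236:296:1]])
E
```

```text
t 18.93 p [0.6489 0.0019 0.1121] ang -13.6 F [ 0.5 -0.5  0.7] w 0.0857 j [0.   0.61 0.22 1.18 0.   1.81]
expected carrier ctr [267.5 228.4] ends y0 [282.9 228. ] [252.2 228.7] sides [268.2 221.4] [266.8 235.6]
218 159 157 157 159 160 160 163 168 174 176 176 185 196 198 197 197 196 195 195 194 193 193 194 195 196 196 195 195 196 195 192 189 188 189 190 189 186 187 192 196 195 192 191 188 167 120  65  43  41  41  40  40  39  40  39  39  38  38  38  36
220 155 155 155 156 155 156 167 180 186 184 174 165 165 168 167 167 168 165 163 162 164 165 166 165 165 169 173 177 181 184 186 187 185 184 186 188 185 179 176 180 185 185 183 173 147 105  66  47  41  41  41  40  40  40  39  38  37  37  38  37
222 158 159 163 168 170 177 196 212 214 206 202 207 210 210 206 202 200 195 181 167 167 170 171 170 170 170 168 165 164 164 165 166 164 163 170 176 175 172 175 183 186 187 185 181 163 141 115  73  45  41  39  40  38  38  38  37  39  36  38  37
224 153 150 154 159 163 171 185 195 196 192 192 196 198 200 200 197 187 168 161 169 177 176 175 175 174 174 174 174 174 174 174 175 174 175 175 176 177 185 20
[... 1825 characters left out ...]
 201 203 205 206 208 210 211 208 200 194 192 189 189 197 205 208 207 206 208 209 209 208 207 208 209 206 203 206 210 212 210 200 182 175 192 202 175 107  48  37  37  37  37  37  36  35  37  36  36  35  33  35  33
242 171 189 208 215 215 213 209 207 209 208 207 208 207 204 202 201 201 201 200 198 197 196 195 195 195 197 199 199 197 199 203 203 201 197 196 197 205 213 210 199 193 203 206 177 108  47  36  37  36  37  37  36  36  35  36  36  34  35  33  35
244 153 158 164 166 168 171 183 195 199 199 199 200 200 200 201 202 202 202 202 200 199 195 190 187 186 186 183 180 176 175 173 171 169 165 161 158 163 168 169 168 168 169 164 136  81  41  36  37  36  36  35  36  36  34  36  34  36  34  33  34
```

Emit:
play_rows:
  motion:
    - {"fingers": -1,"translation": [0,-1,0],"roll": -7}
    - {"fingers": -1,"translation": [0,-2,0],"roll": -14}
    - {"fingers": -1,"translation": [0,-3,0],"roll": -21}
    - {"fingers": -1,"translation": [0,-4,0],"roll": -28}
    - {"fingers": -1,"translation": [0,-5,0],"roll": -35}
    - {"fingers": -1,"translation": [0,-6,0],"roll": -42}
    - {"fingers": -1,"translation": [0,-6.5,0],"roll": -49}
    - {"fingers": -1,"translation": [0,-7,0],"roll": -56}
    - {"fingers": -1,"translation": [0,-7,0],"roll": -63}
    - {"fingers": -1,"translation": [0,-7,0],"roll": -70}
    - {"fingers": -1,"translation": [0,-7,0],"roll": -77}
    - {"fingers": -1,"translation": [0,-7,0],"roll": -84}
    - {"fingers": -1,"translation": [0,-7,0],"roll": -90}
    - {"fingers": -1,"translation": [0,-7,0],"roll": -90}
    - {"fingers": -1,"translation": [0,-7,0],"roll": -90}

```text
clock: 20.23
eef_pos: [0.6639, 0.0637, 0.1103]
tool_rot: [0.789, 0.614, -0.0, 0.0]
ft_force: [0.5, 0.4, 0.4]
grip_width: 0.0856
```

```bash
python3 -c "
from g import *
st();print(to_lane('rect',bot.get_obs()['eef_pos']));go([*lane('rect',-.215),.1],76)"
```

```text
t 20.23 p [0.6639 0.0637 0.1103] ang 75.8 F [0.5 0.4 0.4] w 0.0856 j [ 0.1   0.65  0.29  1.21 -0.    0.34]
[-0.28331775  0.00093346]
trans cm [-6.83 -0.07  1.04] roll -0.2
```

Emit:
play_rows:
  motion:
    - {"fingers": -1,"translation": [-0.4,0,0],"roll": 0}
    - {"fingers": -1,"translation": [-1.4,0,0],"roll": 0}
    - {"fingers": -1,"translation": [-3,0,0],"roll": 0}
    - {"fingers": -1,"translation": [-7.1,0,0],"roll": 0}

```text
clock: 20.57
eef_pos: [0.6476, -0.0018, 0.1103]
tool_rot: [0.786, 0.618, 0.001, -0.0]
ft_force: [0.1, -0.3, -0.0]
grip_width: 0.0851
```

```bash
python3 -c "
from g import *
st();print(to_lane('rect',bot.get_obs()['eef_pos']),np.round(bot.get_obs()['joint_vel'],2))"
```

```text
t 20.57 p [ 0.6476 -0.0018  0.1103] ang 76.3 F [ 0.1 -0.3 -0. ] w 0.0851 j [-0.    0.61  0.21  1.17  0.    0.24]
[-0.21581328  0.00089607] [-0.8  -0.27 -0.48 -0.2  -0.05 -0.76]
```

Emit:
play_rows:
  motion:
    - {"fingers": -1,"translation": [0,0,0],"roll": 0}

```text
clock: 20.65
eef_pos: [0.645, -0.0113, 0.1102]
tool_rot: [0.79, 0.613, -0.002, 0.001]
ft_force: [0.4, -0.6, 0.4]
grip_width: 0.0852
```

```bash
python3 -c "
from g import *
st();print(to_lane('rect',bot.get_obs()['eef_pos']),np.round(bot.get_obs()['joint_vel'],2))"
```

```text
t 20.65 p [ 0.645  -0.0113  0.1102] ang 75.6 F [ 0.4 -0.6  0.4] w 0.0852 j [-0.02  0.61  0.21  1.17 -0.    0.24]
[-0.20599622  0.00063958] [ 0.05  0.01  0.03 -0.    0.07  0.06]
```

Emit:
play_rows:
  motion:
    - {"fingers": -1,"translation": [1,0,2],"roll": 0}
    - {"fingers": -1,"translation": [1.2,0,5],"roll": 0}
    - {"fingers": -1,"translation": [1.2,0,7.5],"roll": 0}
    - {"fingers": -1,"translation": [1.2,0,8.7],"roll": 0}
    - {"fingers": -1,"translation": [1.2,0,8.9],"roll": 0}
    - {"fingers": -1,"translation": [1.2,0,8.9],"roll": 0}
    - {"fingers": -1,"translation": [0.5,0,8.9],"roll": 0}
    - {"fingers": -1,"translation": [-0.5,0,8.9],"roll": 0}
    - {"fingers": -1,"translation": [-1.5,0,8.9],"roll": 0}
    - {"fingers": -1,"translation": [-2.5,0,8.9],"roll": 0}
    - {"fingers": -1,"translation": [-3.2,0,8.9],"roll": 0}
    - {"fingers": -1,"translation": [-3.2,0,8.9],"roll": 0}

```text
clock: 21.65
eef_pos: [0.6399, -0.037, 0.0227]
tool_rot: [0.788, 0.615, 0.001, 0.001]
ft_force: [0.9, 0.1, 0.3]
grip_width: 0.0855
```

```bash
cat > e.py <<'E'
from h import *
from g import *
st();print(to_lane('rect',bot.get_obs()['eef_pos']))
c=bot.camera('scene')
f=lambda x,y,z:np.round(proj(c,[*lane('rect',x,y),z]),1)
print([(x,f(x,0,.03)) for x in(-.12,-.03,-.02,-.01,0)])
g=cv2.cvtColor(c['pixels'],cv2.COLOR_RGB2GRAY).astype(int)
for r in range(220,242,2): print(r,*['%3d'%v for v in g[r,224:290:1]])
E
python3 e.py
```

```text
t 21.65 p [ 0.6399 -0.037   0.0227] ang 75.9 F [0.9 0.1 0.3] w 0.0855 j [-0.06  0.68  0.09  0.98 -0.    0.19]
[-0.17977113  0.00194362]
[(-0.12, array([274.4, 228.2])), (-0.03, array([243.7, 228.9])), (-0.02, array([240.3, 229. ])), (-0.01, array([236.9, 229.1])), (0, array([233.5, 229.2]))]
220 154 146 142 147 153 157 162 164 165 162 157 156 154 154 155 156 155 155 167 180 186 184 173 163 161 162 162 163 163 162 161 163 164 165 166 164 164 168 173 176 180 184 186 187 173 140 102  93  93  87  73  62  58  57  58  61  69  64  47  40  39  37  39  38  36  37
222 152 150 152 157 159 160 162 163 162 161 160 159 159 159 163 168 170 176 195 212 213 204 193 188 176 163 162 166 169 169 169 170 170 169 166 165 167 167 165 163 162 164 171 182 187 183 174 172 171 166 142  99  70  79  95  88  71  59  44  38  38  37  38  37  37  37
224 157 159 160 160 159 160 161 162 163 166 165 161 153 149 153 158 163 171 185 195 196 188 172 155 154 166 175 178 178 176 174 174 174 174 174 174 174 174 174 174 174 174 176 187 208 221 224 223 221 215 186 129  80  97 116 103  67  46  40  38  38  37  37  38  37  35
226
[... 1440 characters left out ...]
 144 140 137 135 134 135 134 133 132 130 127 123 120 121 121 121 120 120 119 118 117 116 115 114 113 111 125 172 204 211 185 120  53  36  34  33  34  34  33  32  33
238 157 157 157 157 156 157 157 156 151 144 140 142 146 151 167 194 214 218 216 206 182 148 123 117 117 120 122 123 125 127 123 119 122 127 128 129 130 129 128 129 128 128 130 132 132 131 133 136 136 133 135 151 188 213 214 184 114  48  35  34  35  34  34  34  33  34
240 157 158 159 160 159 157 157 157 156 159 164 169 175 181 197 213 218 217 209 200 199 192 181 182 186 193 198 201 205 207 202 196 200 206 209 209 208 208 209 209 208 207 209 210 206 203 206 210 211 209 200 183 181 200 207 179 110  47  36  35  34  35  35  34  34  33
```

Emit:
play_rows:
  motion:
    - {"fingers": -1,"translation": [-0.4,-0.1,0],"roll": 0}
    - {"fingers": -1,"translation": [-1.4,-0.2,0],"roll": 0}
    - {"fingers": -1,"translation": [-3,-0.2,0],"roll": 0}
    - {"fingers": -1,"translation": [-5.9,-0.2,0],"roll": 0}
    - {"fingers": -1,"translation": [-9.9,-0.2,0],"roll": 0}
    - {"fingers": -1,"translation": [-9.9,-0.2,0],"roll": 0}
    - {"fingers": -1,"translation": [-9.9,-0.2,0],"roll": 0}
    - {"fingers": -1,"translation": [-9.9,-0.2,0],"roll": 0}

```text
clock: 22.37
eef_pos: [0.6126, -0.1315, 0.0207]
tool_rot: [0.788, 0.615, -0.001, -0.001]
ft_force: [-0.3, 0.2, -0.9]
grip_width: 0.0855
```

```bash
python3 e.py
```

```text
t 22.37 p [ 0.6126 -0.1315  0.0207] ang 76.0 F [-0.3  0.2 -0.9] w 0.0855 j [-0.21  0.66  0.05  0.96 -0.    0.03]
[-0.08152336 -0.00172135]
[(-0.12, array([274.4, 228.2])), (-0.03, array([243.7, 228.9])), (-0.02, array([240.3, 229. ])), (-0.01, array([236.9, 229.1])), (0, array([233.5, 229.2]))]
220 153 146 141 147 152 157 161 163 161 150 122  87  73  76  78  73  64  60  59  56  56  64  92 129 153 163 164 164 164 163 163 163 162 158 154 151 150 151 151 152 153 154 154 154 152 151 153 152 146 131 110  83  60  51  49  48  48  46  43  41  42  38  33  30  28  29
222 147 141 140 143 145 146 148 143 136 135 140 144 142 145 152 148 125  91  67  71  77  80 119 175 204 209 203 196 196 195 193 190 183 171 162 159 158 159 158 155 153 152 153 155 155 155 155 155 154 153 147 127 102  86  66  52  47  39  30  28  30  28  29  27  28  27
224 158 158 155 151 150 151 148 140 124 110 118 139 148 148 152 156 150 123  88  98 112 101 103 157 191 198 197 194 195 196 198 197 189 172 159 156 155 155 155 155 154 155 155 156 156 156 155 156 155 156 151 135 121 111  84  56  43  35  30  28  29  29  28  27  28  28

[... 1443 characters left out ...]
 207 204 202 201 200 196 189 175 158 153 152 150 149 148 148 147 145 145 145 147 150 149 141 147 159 163 165 166 166 162 138  90  43  29  26  27  27  27  26  26  26
238 105 105 106 106 106 106 104 105 113 127 137 141 145 150 166 194 213 217 215 207 195 192 197 200 199 195 192 192 192 192 190 187 183 187 192 188 182 180 180 180 179 178 178 181 186 195 200 197 196 197 199 203 205 206 201 170 103  40  27  27  26  27  26  25  26  25
240 144 147 149 149 148 146 145 144 147 155 164 169 175 181 197 212 218 217 209 200 203 205 205 206 206 204 202 202 205 207 203 198 200 205 207 208 207 208 208 208 207 206 207 208 205 202 205 208 209 208 200 184 178 192 198 171 102  40  28  29  27  27  27  28  28  26
```

Emit:
play_rows:
  motion:
    - {"fingers": -1,"translation": [2,0,0],"roll": 0}
    - {"fingers": -1,"translation": [5,0,-2],"roll": 0}
    - {"fingers": -1,"translation": [8,0,-6],"roll": 0}
    - {"fingers": -1,"translation": [12,0,-10],"roll": 0}
    - {"fingers": -1,"translation": [16,0,-14],"roll": 0}
    - {"fingers": -1,"translation": [20,0,-16],"roll": 0}
    - {"fingers": -1,"translation": [22,0,-16],"roll": 0}
    - {"fingers": -1,"translation": [22,0,-16],"roll": 0}
    - {"fingers": -1,"translation": [22,0,-16],"roll": 0}

```text
clock: 23.17
eef_pos: [0.6681, 0.089, 0.1838]
tool_rot: [0.785, 0.619, 0.003, 0.001]
ft_force: [-0.9, -0.1, -0.2]
grip_width: 0.0856
```

```bash
python3 - <<'E'
from h import *
from g import *
st();c=bot.camera('scene');t=bot.camera('top')
a=cv2.resize(c['pixels'][190:250,200:290,::-1],(780,520),interpolation=cv2.INTER_CUBIC)
cv2.imwrite('pics/f.png',a)
g=cv2.cvtColor(c['pixels'],cv2.COLOR_RGB2GRAY).astype(int)
for z in(.028,.033): print(z,[np.round(proj(c,[*lane('rect',x,y),z]),1) for x in(.003,.006) for y in(-.032,.032)],[np.round(proj(c,[*lane('rect',.02,y),z]),1) for y in(-.032,.032)])
for cc in(222,224,226): print(cc,*['%3d'%v for v in g[216:246,cc]])
for r in(224,228,232): print(r,*['%3d'%v for v in g[r,220:246]])
E
```

```text
t 23.17 p [0.6681 0.089  0.1838] ang 76.5 F [-0.9 -0.1 -0.2] w 0.0856 j [0.13 0.62 0.42 1.37 0.   0.37]
0.028 [array([234. , 222.8]), array([231., 237.]), array([233. , 222.8]), array([229.9, 237. ])] [array([228.4, 222.9]), array([225. , 237.1])]
0.033 [array([233.8, 221.5]), array([230.7, 235.7]), array([232.8, 221.5]), array([229.7, 235.7])] [array([228.1, 221.6]), array([224.8, 235.8])]
222 159 160 161 162 162 161 156 150 160 176 180 181 180 176 175 179 181 180 177 161 132 111 106 121 143 154 158 160 158 151
224 148 151 152 153 154 154 148 144 159 176 180 179 177 171 168 174 175 173 169 153 127 108 107 124 145 156 159 161 158 151
226 122 127 133 137 142 144 141 141 155 169 171 170 169 165 163 168 169 169 165 149 121 104 108 129 149 157 159 160 158 152
224 161 161 160 159 159 158 155 152 151 151 149 141 125 112 121 141 149 150 154 160 163 171 185 195 196 192
228 179 179 180 179 177 173 169 168 168 166 159 140 114 105 117 133 136 138 142 147 163 192 213 218 215 202
232 181 181 181 179 175 170 169 169 168 163 147 120 103 108 126 133 135 138 144 157 181 204 215 215 202 198
```

View pics/f.png

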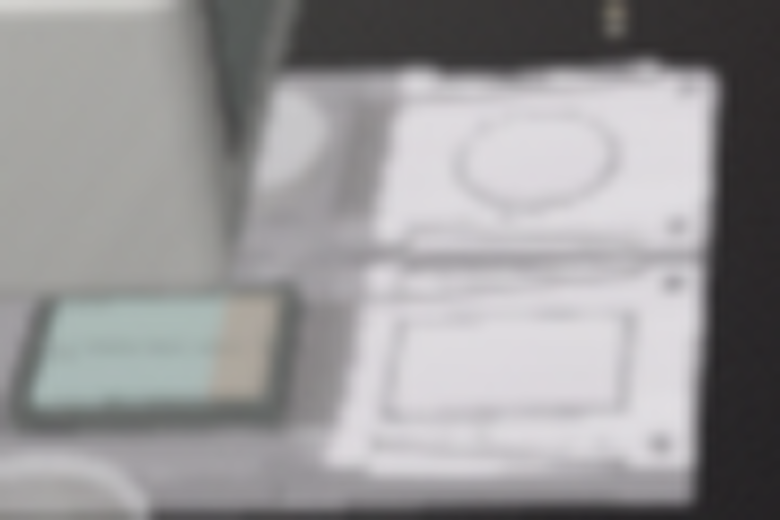

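```bash
python3 - <<'E'
from h import *
from g import *
c=bot.camera('scene');g=cv2.cvtColor(c['pixels'],cv2.COLOR_RGB2GRAY).astype(int)
for x0 in(0,.003,.006):
  print(x0,'y0 front/rear',[np.round(proj(c,[*lane('rect',x),.028]),1) for x in(x0+.09,x0)])
for z in(.028,.033): print(z,[(np.round(proj(c,[*lane('rect',x,-.032),z]),1),np.round(proj(c,[*lane('rect',x,.032),z]),1)) for x in(.085,.05,.01)])
for r in(226,229,232): print(r,*['%3d'%v for v in g[r,196:212]],'|',*['%3d'%v for v in g[r,224:240]])
for cc in(208,214,220,228,230): print(cc,*['%3d'%v for v in g[218:228,cc]],'|',*['%3d'%v for v in g[232:246,cc]])
E
```

```text
0 y0 front/rear [array([202.9, 230.4]), array([233.5, 229.7])]
0.003 y0 front/rear [array([201.9, 230.4]), array([232.5, 229.7])]
0.006 y0 front/rear [array([200.9, 230.4]), array([231.5, 229.7])]
0.028 [(array([206.8, 223.4]), array([202.4, 237.6])), (array([218.4, 223.1]), array([214.6, 237.4])), (array([231.7, 222.8]), array([228.5, 237. ]))]
0.033 [(array([206.5, 222.1]), array([202.1, 236.3])), (array([218.1, 221.8]), array([214.3, 236.1])), (array([231.5, 221.5]), array([228.3, 235.7]))]
226  85 105 141 155 158 158 153 133 112 117 151 173 178 178 178 179 | 180 177 171 169 169 168 165 148 118 103 110 127 134 136 140 146
229 104 140 155 158 158 154 134 114 115 143 169 175 176 176 174 172 | 171 167 165 165 166 164 153 132 110 104 116 132 136 138 143 148
232 140 154 157 157 153 134 112 109 137 169 178 179 179 180 180 180 | 175 170 169 169 167 163 146 119 103 108 126 133 135 138 144 157
208 163 163 163 162 159 149 151 168 178 180 | 179 180 180 172 150 119 103 107 134 156 176 190 185 169
214 160 160 161 160 156 148 157 175 181 181 | 181 180 178 165 140 114 104 114 136 153 158 164 171 179
220 162 162 163 162 158 152 161 176 180 181 | 181 181 177 162 132 111 106 121 142 154 158 160 160 154
228 154 152 153 154 146 137 151 166 169 168 | 167 167 163 148 121 104 108 129 149 156 158 160 158 152
230 160 157 162 164 149 136 149 162 165 162 | 146 142 136 126 113 103 106 124 145 155 156 153 152 149
```

```bash
python3 -c "
from workcell import bot
print(bot.job_done())"
```

```text
the job is handed in; nothing more can be done
None
```

The job is handed in at about 23 s. By my last camera checks, the dish and the carrier both lie in their pockets. `job_done()` gave no verdict, so the result itself is unconfirmed.

**Moves.** The row interface has no tilt, so the hand could not lean back under the head. I worked around this differently for each part:
- **Dish:** I set it on the round lane's deck and released it. I then pushed it with the back of the opened leading finger. One faster strike left its tail on the lip, about 8 mm short. I finished with a slow push, using the front edge of the held carrier as the pusher.
- **Carrier:** I set it on the rectangular lane's deck and released it. A slow push squared it up, then one push at about 0.5 m/s slid it over the lip.

**Last checks.**
- **Dish:** centre about 38 mm past the lip. Its rim matches the seated height, not the height of a tail still on the lip. Its sideways offset was not measured closely, and the head hides most of it; the pocket walls limit it to about 3 mm.
- **Carrier:** centre about 48 mm past the lip, square in the pocket, with its edges fitting a flat, seated plate. An earlier reading, with the finger still behind it, gave about 51 mm; the clear view after backing off gave 48 mm.
- **Robot:** backed off and clear of everything.
- **Bottles and beaker:** not re-measured at the end. No contact with them was felt or planned.

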